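# Heft the pantry bins and draw out the empty ones

## Robot

A 7-joint arm with a two-finger parallel gripper is mounted at the origin on the work surface; the furniture and walls round the work are solid. World frame = base frame: x ahead of the robot, y to its left, z up, the work surface at z = 0. Lengths are in m, angles in degrees, forces in N, time in s.
With the tool pointing down it reaches from about 0.4 to 0.925 m from the base axis. Payload 4.1 kg.
Tool frame: the origin (TCP) lies midway between the tips of the shut fingers; the grasp point (between the pads) lies ctrl.grip_point_offset behind it (ctrl.grip_point_offset is the distance from the TCP to the grasp point, in m); z points along the fingers, y is the line along which they close (so a half turn about z gives the same grasp; the last joint's range is limited). The gripper opens to 85 mm and grips with 20 to 120 N. Pads are 22 mm wide; open, the fingers measure 114 mm over their backs; the gripper's body (76 mm by 85 mm) begins 54 mm behind the grasp point. The pads swing forward as they close: fully open they stand 13 mm farther back than shut.
Start: joints at [68.411, 22.827, 2.584, 88.041, -1.071, 69.15, -2.905], TCP at [0.178, -0.625, 0.231] pointing down, gripper open.
Joint ranges: [-161.44, 161.44], [-28.35, 127.94], [-78.24, 83.42], [0, 140.83], [-78.03, 258.03], [13.02, 114.36], [-168.23, 168.23]. Speed limits (degrees/s): [147.25, 147.25, 180, 180, 180, 180, 180].

## Interface

Orientations are given as [roll, pitch, yaw] about the fixed x, y, z axes, in that order (R = Rz(yaw) Ry(pitch) Rx(roll)).
In Python, from plant import ctrl gives the robot as it stands.
- The arm moves only by the tool move_arm, never from a script. Its argument "deltas" is a list of rows, each an object of numbers: "tx", "ty", "tz": the shift along the world's x, y, z in m; "wx", "wy", "wz": the turn, a rotation vector about the world's x, y, z in rad. In form: [{"tx": .., "ty": .., "tz": .., "wx": .., "wy": .., "wz": ..}, ...]. A call has 1 to 20 rows; each row shifts and turns the commanded pose from where the row before left it; what a row does not reach is not made up. A row lasts 1/8 s, in which the tool goes at most 62.5 mm and 10.7 degrees, less where a joint would pass 70% of its speed; a pose out of reach is approached as far as the arm can. A call with a gripper value outside its range is refused whole. "gripper" is the opening in per cent of the stroke, from 0 (shut) to 100 (fully open), set as the call begins (left out, the last holds). The fingers move at their own pace and stop on an object; "force" is the grip in N (left out, the last holds). Time passes only in rows, so rows that do not move let the fingers close. It gives the time, the measured TCP pose, the force, the opening and the grip force at its end, in the units of the state.
- ctrl.get_state(): the state, without advancing time (a new reading comes with each control period).
- ctrl.camera(name): name is "scene" or "side" or "wrist"; returns a dict with "image" (400x640x3 uint8, blue, green, red), "z_map" (400x640 float32, m along the optical axis (not along the pixel's ray), 0 where there is no reading), "K" (3x3 intrinsics, pixels), "R" (3x3) and "t" (3): a world point X has camera coordinates R X + t. Camera axes: x right, y down, z forward; pixel columns grow to the right and rows downward; lengths in m; the calibration is good to about 2 mm. The wrist camera is an equidistant fisheye: a pixel r from the principal point sees the ray r / f radians off the axis. A picture is of the moment at which its call begins.
- ctrl.hand_in(): hands the job in; it is judged then, once.
The state is a dict: "clock": time; "joints": joint angles; "dq": joint speeds; "tau": joint torques, N m; "eef_pos": TCP position; "ee_rot": TCP orientation; "ft_force": force on the tool from outside, world axes, zero at the start; "moment": the same for the moment, N m; "finger_gap": finger opening in m; "finger_force": force on a finger pad.
Only numpy, scipy, OpenCV 4.12 (cv2) and the standard library are available. Lean on these libraries where they do the work, as an engineer would, in place of code of your own. Each camera call takes 0.05 s, during which the arm holds its last target. There are 200 camera calls.

## Task

Find out which of the three closed pantry bins need refilling. Working from the bin nearest the robot to the farthest, gently lift the front end of each by its handle, with its back edge still resting in the rack, and hold it a moment to feel its weight: if it is full, let it down again at home behind the sill; if it is empty, draw it straight out over the sill, low and without lifting it right up, and stand it on the worktop in front of the rack, clear of the rack. Leave everything else alone.

Things in the scene. Friction and masses are not known exactly. Their poses are not given: they have to be found in the camera images.
- rack: low open rack of brown wood, fixed, three bays side by side, a bin in each; 290 long (y), 158 deep (x). Origin: on the worktop under the middle bay's centre, x to its back, z up. Bay centres at y = +94 (near), 0, -94 (far). Floor 6 thick, cork-lined; dividers 8 thick, 26 high, 4 free on either side of a bin; inner face of the 22 high back rail at x = +59. A bin at home has its origin at x = -6 to +4, on the floor.
- rack_sill (a point): middle of the top of the rack's front sill (x = -69 to -62 in the rack, 13 above the worktop, 7 above the rack floor), which keeps the bins in; outside it slopes down to the worktop, ending at x = -91. A bin comes out with its handle raised 15 to 30: its back edge slides on the floor and over the sill as it is drawn along the rack's -x; clear when its origin is beyond x = -145
- near_bin: bin in the bay nearest the robot: white steel box, fixed pale wooden lid, 110 deep (x) x 78 wide (y) x 80 high. Origin: centre of its underside; x to its back, into the rack; z up. All bins look alike. Empty it weighs 1.6 to 2.3 N, full 7.3 to 9.5 N, drawn anew each time. Tipped by 0.14 rad about its back edge, free of the back rail: weight x 49 to 56 = upward force on the handle x 137 + force on it into the rack (against floor friction, 0.5 to 0.7) x 86
- near_handle (a point): middle of near_bin's handle: a round dark wooden grip, 16 thick, 46 long along the bin's y, rolling freely on a steel rod, so that the bin can tip in a firm grip. 38 in front of the bin's front face (30 free between grip and face), 66 above its underside, 14 below the top of its lid; studs 30 to either side. Axes as the bin. Tipping by 0.14 about the back edge lifts it 20 and takes it 10 into the rack
- middle_bin: closed bin in the middle bay, like near_bin in size, axes and possible weights
- middle_handle (a point): middle of the wooden grip of middle_bin, as near_handle is on near_bin
- far_bin: closed bin in the bay farthest from the robot, like near_bin in size, axes and possible weights
- far_handle (a point): middle of the wooden grip of far_bin, as near_handle is on near_bin
- mug_1: mug, 87 across and 90 high, loose bystander on the worktop, to be left alone
- lemon: lemon, 83 x 58 x 58, loose bystander on the worktop, to be left alone
- garlic: garlic bulb, 53 across, loose bystander on the worktop, to be left alone
- glass: drinking glass, 81 across and 91 high, loose bystander on the worktop, to be left alone

How it is judged (in metres and radians):
On the way, in this order (a step that is already met when the one before it is completed fails the run):
1. the near bin is tipped: its front end raised, its back edge still resting on the rack (angle between near_bin's own z axis and vertical above 0.04 rad and contact force between near_bin and rack above 0.2 N and contact force between near_bin and the fingers above 0.2 N), for 0.4 s.
2. the middle bin is tipped: its front end raised, its back edge still resting on the rack (angle between middle_bin's own z axis and vertical above 0.04 rad and contact force between middle_bin and rack above 0.2 N and contact force between middle_bin and the fingers above 0.2 N), for 0.4 s.
3. the far bin is tipped: its front end raised, its back edge still resting on the rack (angle between far_bin's own z axis and vertical above 0.04 rad and contact force between far_bin and rack above 0.2 N and contact force between far_bin and the fingers above 0.2 N), for 0.4 s.
At the end, for the whole second after the job is handed in: Every full bin stands flat at home in its own bay behind the sill (within 10 mm along and across the bay); every empty bin stands flat on the worktop in front of the rack, out of its bay by 130 to 300 mm and not touching the rack; all at rest (((x of near_bin in the frame of rack between -0.01 and 0.01 m and y of near_bin in the frame of rack between 0.084 and 0.104 m and height (world z) of near_bin below 0.009 m and contact force between near_bin and rack above 4.2 N) or (x of near_bin in the frame of rack between -0.3 and -0.13 m and contact force between near_bin and rack below 0.1 N and height (world z) of near_bin below 0.004 m and contact force between near_bin and anything else between 1 and 4.2 N)) and angle between each of near_bin, middle_bin, far_bin's own z axis and vertical below 0.03 rad and linear speed of each of near_bin, middle_bin, far_bin below 0.01 m/s and ((x of middle_bin in the frame of rack between -0.01 and 0.01 m and y of middle_bin in the frame of rack between -0.01 and 0.01 m and height (world z) of middle_bin below 0.009 m and contact force between middle_bin and rack above 4.2 N) or (x of middle_bin in the frame of rack between -0.3 and -0.13 m and contact force between middle_bin and rack below 0.1 N and height (world z) of middle_bin below 0.004 m and contact force between middle_bin and anything else between 1 and 4.2 N)) and ((x of far_bin in the frame of rack between -0.01 and 0.01 m and y of far_bin in the frame of rack between -0.104 and -0.084 m and height (world z) of far_bin below 0.009 m and contact force between far_bin and rack above 4.2 N) or (x of far_bin in the frame of rack between -0.3 and -0.13 m and contact force between far_bin and rack below 0.1 N and height (world z) of far_bin below 0.004 m and contact force between far_bin and anything else between 1 and 4.2 N))).
It fails at once if a bin tipped by more than about 17 degrees (angle between any of near_bin, middle_bin, far_bin's own z axis and vertical above 0.3 rad).
It fails at once if a bin lifted right up (its underside's centre more than 45 mm above the worktop) (height (world z) of any of near_bin, middle_bin, far_bin above 0.045 m).
It fails at once if a bin forced or slammed against the rack with more than 30 N (contact force between any of near_bin, middle_bin, far_bin and rack above 30 N).
It fails at once if a bystander pushed more than 30 mm (distance of any of mug_1, lemon, garlic, glass from where it was at the start of the episode above 0.03 m).
It also fails if it takes over 67 s, if anything falls off the work surface, if the arm or the gripper's body presses on something with over 40 N, if the wrist force passes 120 N, or if a joint passes its speed limit or range.

## Working session

There is one attempt and no reset: what is moved stays moved. The work goes in short steps, Python scripts to look and compute and a tool call to move; the robot and the scene stay as the last step left them, time stands still between calls to the robot, and variables do not carry over. Pictures are saved under pics/ and viewed, at most 10 in all, crops included, and the job is handed in when it is done.

Besides the shell and the picture viewer there is one more tool, called after ">>>" by a JSON object that holds its "fn" and its "kwargs". move_arm: Moves the arm, as the interface text tells. Its arguments: {"type":"object","properties":{"deltas":{"type":"array","items":{"type":"object","properties":{"tx":{"type":"number"},"ty":{"type":"number"},"tz":{"type":"number"},"wx":{"type":"number"},"wy":{"type":"number"},"wz":{"type":"number"}}}},"gripper":{"type":"number"},"force":{"type":"number"}},"required":["deltas"]}

```bash
mkdir -p pics; ls
python3 - <<'E'
from plant import ctrl
import cv2,numpy as np
for n in ["scene","side"]:
    c=ctrl.camera(n); cv2.imwrite(f"pics/{n}0.png",c["image"]); np.savez(f"{n}0.npz",**c)
    print(n,c["K"],c["R"],c["t"])
s=ctrl.get_state(); print(s, ctrl.grip_point_offset)
E
```

```text
pics
scene [[428.5461192    0.         317.9038975 ]
 [  0.         428.5461192  200.61251308]
 [  0.           0.           1.        ]] [[-0.59859935 -0.80085699  0.01751889]
 [-0.49225504  0.35050596 -0.79676254]
 [ 0.63195237 -0.4855653  -0.60403852]] [0.25628689 0.36342301 0.64089467]
side [[368.2055641    0.         325.29655371]
 [  0.         368.2055641  196.99304155]
 [  0.           0.           1.        ]] [[ 0.99816862 -0.05980601  0.00909115]
 [-0.02065676 -0.47822772 -0.87799291]
 [ 0.05685689  0.87619717 -0.47858731]] [-0.5572544   0.0263963   0.91746576]
{'clock': 0.1, 'joints': array([68.4124809 , 22.86685337,  2.58154224, 88.10468175, -1.0707342 ,
       69.1519189 , -2.90433763]), 'dq': array([ 0.01060707, -0.08264352,  0.04203234, -0.25889062, -0.01282618,
       -0.05820712, -0.03756376]), 'tau': array([ 3.48154113e-03, -4.76266193e+01,  1.36977386e+00, -2.54949903e+01,
        1.17824317e-02,  5.03263131e-03,  1.29046998e-05]), 'eef_pos': array([ 0.17809571, -0.62454391,  0.23039477]), 'ee_rot': array([-1.79901005e+02,  7.94080935e-03,  1.59214457e+01]), 'ft_force': array([0.00375391, 0.34745805, 0.15956792]), 'moment': array([-0.03846683, -0.02408046,  0.06045369]), 'finger_force': 0.0, 'finger_gap': 0.08511767709622656} 0.0187
```

View pics/scene0.png

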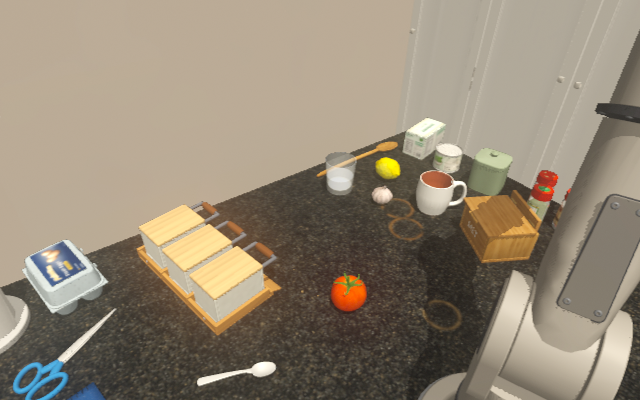

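View pics/side0.png

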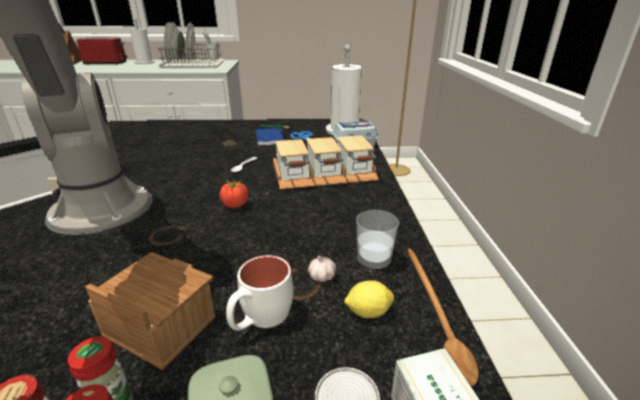

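The scene view shows the rack with three lids (centres about (228,272), (198,247), (172,224)), and handles on their front side facing the glass at (340,175). The side view shows the handles facing that camera at about (293,162), (325,158), (357,155). The tomato, garlic and glass lie ahead of the rack.

```bash
cat > h.py <<'E'
import numpy as np,cv2
def cloud(c):
    v,u=np.mgrid[0:400,0:640]; z=c["z_map"]; K=c["K"]
    P=np.stack([(u-K[0,2])/K[0,0]*z,(v-K[1,2])/K[1,1]*z,z],-1)
    W=(P-c["t"])@c["R"]; W[z==0]=np.nan
    return W
E
python3 - <<'E'
from h import *
for n,box in [("scene",(120,190,300,330)),("side",(265,125,385,190))]:
    c=np.load(n+"0.npz"); W=cloud(c); u0,v0,u1,v1=box
    m=np.zeros((400,640),bool); m[v0:v1,u0:u1]=1
    lid=(m&(abs(W[...,2]-.086)<.005)).astype(np.uint8)
    k,L,st,ce=cv2.connectedComponentsWithStats(lid)
    for i in range(1,k):
        if st[i,4]<100: continue
        p=W[L==i]; r=cv2.minAreaRect(p[:,:2].astype(np.float32)*1000)
        print(n,ce[i],st[i,4],np.nanmedian(p[:,2]),r)
c=np.load("side0.npz");W=cloud(c)
for nm,(u,v) in dict(h1=(293,162),h2=(325,158),h3=(357,155),glass=(376,222),garlic=(321,262),tomato=(235,192),lemon=(370,295),mug=(265,270)).items(): print(nm,W[v,u])
c=np.load("scene0.npz");W=cloud(c)
for nm,(u,v) in dict(garlic=(382,190),tomato=(348,285),glass=(340,160),mug=(436,176),h1=(262,251),h2=(233,230),h3=(207,209)).items(): print(nm,W[v,u])
for s,b in [("scene",(120,190,300,330)),("side",(265,125,385,195))]:
    im=np.load(s+"0.npz")["image"][b[1]:b[3],b[0]:b[2]]
    cv2.imwrite(f"pics/{s}c.png",cv2.resize(im,None,fx=4,fy=4,interpolation=cv2.INTER_CUBIC))
E
```

```text
scene [170.43471918 224.297593  ] 1371 0.08512084191748476 ((658.6375122070312, 214.86282348632812), (83.38646697998047, 112.20712280273438), 8.846074104309082)
scene [195.76776961 246.67769608] 1632 0.08515632135101947 ((564.5543823242188, 200.15245056152344), (82.86688232421875, 112.17021942138672), 9.937150001525879)
scene [224.74591837 271.62857143] 1960 0.08527882307807041 ((470.9811706542969, 184.44747924804688), (81.83280944824219, 112.49562072753906), 9.143627166748047)
side [355.06388206 143.002457  ] 407 0.08753610559278704 ((657.2219848632812, 209.76620483398438), (78.9195556640625, 113.1949462890625), 11.227569580078125)
side [323.74766355 145.11915888] 428 0.08767256433238624 ((563.5770263671875, 195.5273895263672), (79.01861572265625, 112.99642181396484), 10.39835262298584)
side [291.5530474 147.5462754] 443 0.0876811992427395 ((470.0014343261719, 180.8412628173828), (78.48655700683594, 115.11397552490234), 9.56424331665039)
h1 [0.47639012 0.08592151 0.0783858 ]
h2 [0.56292261 0.10337493 0.08126924]
h3 [0.65891923 0.15932744 0.06585999]
glass [ 0.64950328 -0.19706791  0.06402402]
garlic [ 0.53251571 -0.29260368  0.04192393]
tomato [ 0.3376954  -0.02636138  0.05021666]
lemon [ 0.60483658 -0.39380563  0.05424349]
mug [ 0.43565585 -0.33172288  0.05981629]
garlic [ 0.53049535 -0.27875628  0.03954975]
tomato [0.33071515 0.00216775 0.05051059]
glass [ 0.67108683 -0.25406512  0.06632734]
mug [ 0.46555914 -0.40039224  0.07069628]
h1 [0.4832874  0.09930143 0.07541597]
h2 [0.57514342 0.11533054 0.07373671]
h3 [0.67045009 0.12951369 0.07539512]
```

>>> {"fn": "move_arm", "kwargs": {"deltas": [{"tx":0.0153,"ty":0.0358,"tz":-0.001,"wz":-0.0058},{"tx":0.0153,"ty":0.0358,"tz":-0.001,"wz":-0.0058},{"tx":0.0153,"ty":0.0358,"tz":-0.001,"wz":-0.0058},{"tx":0.0153,"ty":0.0358,"tz":-0.001,"wz":-0.0058},{"tx":0.0153,"ty":0.0358,"tz":-0.001,"wz":-0.0058},{"tx":0.0153,"ty":0.0358,"tz":-0.001,"wz":-0.0058},{"tx":0.0153,"ty":0.0358,"tz":-0.001,"wz":-0.0058},{"tx":0.0153,"ty":0.0358,"tz":-0.001,"wz":-0.0058},{"tx":0.0153,"ty":0.0358,"tz":-0.001,"wz":-0.0058},{"tx":0.0153,"ty":0.0358,"tz":-0.001,"wz":-0.0058},{"tx":0.0153,"ty":0.0358,"tz":-0.001,"wz":-0.0058},{"tx":0.0153,"ty":0.0358,"tz":-0.001,"wz":-0.0058},{"tx":0.0153,"ty":0.0358,"tz":-0.001,"wz":-0.0058},{"tx":0.0153,"ty":0.0358,"tz":-0.001,"wz":-0.0058},{"tx":0.0153,"ty":0.0358,"tz":-0.001,"wz":-0.0058},{"tx":0.0153,"ty":0.0358,"tz":-0.001,"wz":-0.0058},{"tx":0.0153,"ty":0.0358,"tz":-0.001,"wz":-0.0058},{"tx":0.0153,"ty":0.0358,"tz":-0.001,"wz":-0.0058},{"tx":0.0153,"ty":0.0358,"tz":-0.001,"wz":-0.0058},{"tx":0.0153,"ty":0.0358,"tz":-0.001,"wz":-0.0058}], "gripper": 38}}

```text
schema error: expected keys tx, ty, tz, wx, wy, wz
```

Run:
```python
from plant import ctrl
import cv2,numpy as np
c=ctrl.camera("wrist"); np.savez("w1.npz",**c); cv2.imwrite("pics/w1.png",c["image"])
s=ctrl.get_state(); print({k:s[k] for k in("clock","eef_pos","ee_rot","ft_force","moment","finger_gap")},c["K"],c["R"],c["t"])
```

```text
{'clock': 0.15, 'eef_pos': array([ 0.17812652, -0.62461712,  0.23051791]), 'ee_rot': array([-1.79915082e+02,  6.54403371e-03,  1.59241369e+01]), 'ft_force': array([-0.31014206, -0.44059859, -0.44489025]), 'moment': array([0.01285432, 0.00422324, 0.01623247]), 'finger_gap': 0.08525701022508997} [[309.70691629   0.         321.89750664]
 [  0.         309.70691629 200.30241522]
 [  0.           0.           1.        ]] [[ 2.74150947e-01 -9.61686320e-01 -8.25404554e-04]
 [-9.28079247e-01 -2.64795194e-01  2.61825164e-01]
 [-2.52012241e-01 -7.10135757e-02 -9.65114968e-01]] [-0.6481898  -0.03521947  0.37740404]
```

View pics/w1.png

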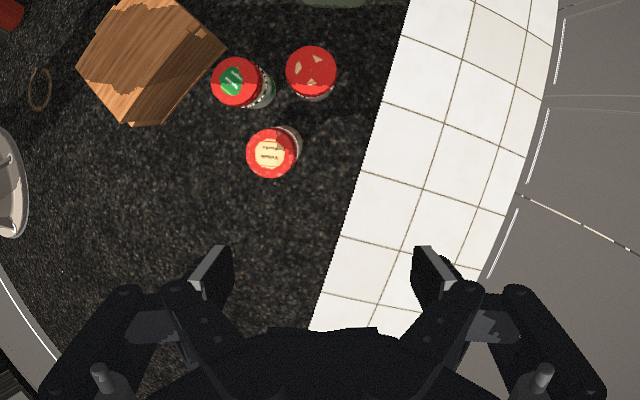

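The move was refused because every row needs all six keys, so this picture only shows the start pose: jars at about (240,80) and (270,150), fingers at (210,270) and (440,270).

>>> {"fn": "move_arm", "kwargs": {"deltas": [{"tx":0.0153,"ty":0.0358,"tz":-0.001,"wx":0,"wy":0,"wz":-0.0058},{"tx":0.0153,"ty":0.0358,"tz":-0.001,"wx":0,"wy":0,"wz":-0.0058},{"tx":0.0153,"ty":0.0358,"tz":-0.001,"wx":0,"wy":0,"wz":-0.0058},{"tx":0.0153,"ty":0.0358,"tz":-0.001,"wx":0,"wy":0,"wz":-0.0058},{"tx":0.0153,"ty":0.0358,"tz":-0.001,"wx":0,"wy":0,"wz":-0.0058},{"tx":0.0153,"ty":0.0358,"tz":-0.001,"wx":0,"wy":0,"wz":-0.0058},{"tx":0.0153,"ty":0.0358,"tz":-0.001,"wx":0,"wy":0,"wz":-0.0058},{"tx":0.0153,"ty":0.0358,"tz":-0.001,"wx":0,"wy":0,"wz":-0.0058},{"tx":0.0153,"ty":0.0358,"tz":-0.001,"wx":0,"wy":0,"wz":-0.0058},{"tx":0.0153,"ty":0.0358,"tz":-0.001,"wx":0,"wy":0,"wz":-0.0058},{"tx":0.0153,"ty":0.0358,"tz":-0.001,"wx":0,"wy":0,"wz":-0.0058},{"tx":0.0153,"ty":0.0358,"tz":-0.001,"wx":0,"wy":0,"wz":-0.0058},{"tx":0.0153,"ty":0.0358,"tz":-0.001,"wx":0,"wy":0,"wz":-0.0058},{"tx":0.0153,"ty":0.0358,"tz":-0.001,"wx":0,"wy":0,"wz":-0.0058},{"tx":0.0153,"ty":0.0358,"tz":-0.001,"wx":0,"wy":0,"wz":-0.0058},{"tx":0.0153,"ty":0.0358,"tz":-0.001,"wx":0,"wy":0,"wz":-0.0058},{"tx":0.0153,"ty":0.0358,"tz":-0.001,"wx":0,"wy":0,"wz":-0.0058},{"tx":0.0153,"ty":0.0358,"tz":-0.001,"wx":0,"wy":0,"wz":-0.0058},{"tx":0.0153,"ty":0.0358,"tz":-0.001,"wx":0,"wy":0,"wz":-0.0058},{"tx":0.0153,"ty":0.0358,"tz":-0.001,"wx":0,"wy":0,"wz":-0.0058}], "gripper": 38, "force": 40}}

```text
clock: 2.65
eef_pos: [0.4845, 0.0919, 0.2112]
ee_rot: [180.0, 0.0, 9.2]
ft_force: [1.2, -0.6, -0.1]
finger_gap: 0.0322
finger_force: 0.0
```

Run:
```python
from plant import ctrl
import cv2,numpy as np
c=ctrl.camera("wrist"); np.savez("w1.npz",**c); cv2.imwrite("pics/w2.png",c["image"])
s=ctrl.get_state(); print({k:s[k] for k in("clock","eef_pos","ee_rot","ft_force","moment","finger_gap")})
```

```text
{'clock': 2.7, 'eef_pos': array([0.48606016, 0.09822661, 0.21160941]), 'ee_rot': array([-179.70926229,   -0.19674869,    9.60177489]), 'ft_force': array([2.44468765, 4.18657672, 0.75377629]), 'moment': array([ 0.32234056, -0.23853714,  0.01253322]), 'finger_gap': 0.03216379212199923}
```

View pics/w2.png

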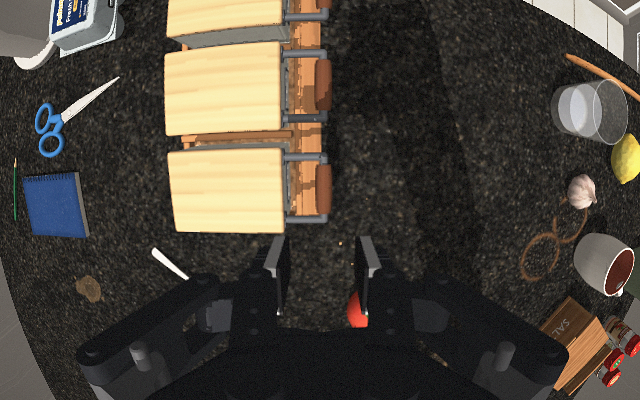

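The grips show at about (324,189) near, (323,84) middle; fingertips at (275,260) and (368,260).

```bash
cat >> h.py <<'E'
def wpix(c,u,v,z):
    K=c["K"]; d=np.array([u-K[0,2],v-K[1,2]]); r=np.hypot(*d); th=r/K[0,0]
    ray=np.r_[np.sin(th)*d/r,np.cos(th)]@c["R"]; o=-c["R"].T@c["t"]
    return o+ray*(z-o[2])/ray[2]
E
python3 - <<'E'
from h import *
from plant import ctrl
c0=np.load("w1.npz"); c=ctrl.camera("wrist"); s=ctrl.get_state()
np.savez("w2.npz",**c)
print(s["clock"],s["eef_pos"],s["ee_rot"],s["ft_force"],np.abs(c["image"].astype(int)-c0["image"]).mean())
im=c["image"]; cv2.imwrite("pics/w3.png",cv2.resize(im[40:280,160:400],None,fx=2.5,fy=2.5,interpolation=cv2.INTER_CUBIC))
for u,v,z in [(324,189,.078),(323,84,.078),(284,149,.086),(284,232,.086),(168,155,.086)]: print(u,v,wpix(c0,u,v,z),wpix(c,u,v,z))
E
```

```text
2.75 [0.48498827 0.09576555 0.21146889] [-1.79813063e+02 -8.01962952e-02  9.65622184e+00] [-0.02246654 -0.49144086 -0.48241233] 16.026192708333333
324 189 [0.48525172 0.0907328  0.078     ] [0.48704393 0.0979046  0.078     ]
323 84 [0.57859442 0.10687852 0.078     ] [0.58047063 0.11466596 0.078     ]
284 149 [0.51683373 0.13118403 0.086     ] [0.51836118 0.13860524 0.086     ]
284 232 [0.44076114 0.12113451 0.086     ] [0.44224281 0.12803238 0.086     ]
168 155 [0.49698796 0.24170609 0.086     ] [0.49764909 0.24963074 0.086     ]
```

View pics/w3.png

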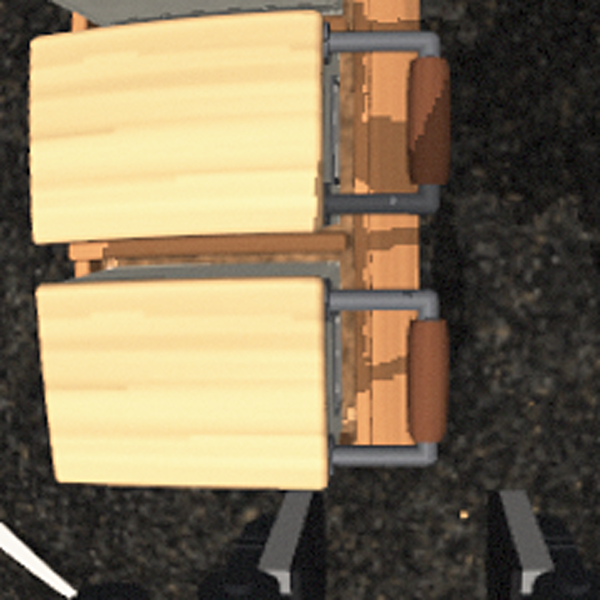

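>>> {"fn": "move_arm", "kwargs": {"deltas": [{"tx":0.0014,"ty":-0.0005,"tz":0,"wx":0,"wy":0,"wz":0},{"tx":0,"ty":0,"tz":-0.025,"wx":0,"wy":0,"wz":0},{"tx":0,"ty":0,"tz":-0.03,"wx":0,"wy":0,"wz":0},{"tx":0,"ty":0,"tz":-0.025,"wx":0,"wy":0,"wz":0},{"tx":0,"ty":0,"tz":-0.01,"wx":0,"wy":0,"wz":0},{"tx":0,"ty":0,"tz":0,"wx":0,"wy":0,"wz":0},{"tx":0,"ty":0,"tz":0,"wx":0,"wy":0,"wz":0},{"tx":0,"ty":0,"tz":0,"wx":0,"wy":0,"wz":0}]}}

```text
clock: 3.75
eef_pos: [0.4864, 0.0905, 0.1223]
ee_rot: [180.0, -0.1, 9.3]
ft_force: [-0.3, -0.3, 1.2]
finger_gap: 0.0326
finger_force: 0.0
```

```bash
cat >> h.py <<'E'
def st(n=6):
    from plant import ctrl
    F=[]
    for i in range(n):
        if i: ctrl.camera("side")
        s=ctrl.get_state(); F.append(np.r_[s["ft_force"],s["moment"]])
    F=np.array(F); f=F.mean(0); d=np.array([-.160,.987,0])
    print(s["clock"],s["eef_pos"].round(4),s["ee_rot"].round(2),"gap",s["finger_gap"],s["finger_force"])
    print("f",f.round(2),"sd",F.std(0).round(2),"rackx",f[:3]@d)
E
python3 -c "
from h import *
st(8)"
```

```text
4.1 [0.4857 0.0904 0.1214] [ 1.7999e+02 -1.0000e-02  9.2800e+00] gap 0.032262721527790694 0.0
f [-0.06  0.19  0.32 -0.    0.02  0.01] sd [0.4  0.43 0.46 0.03 0.04 0.02] rackx 0.202013107089788
```

>>> {"fn": "move_arm", "kwargs": {"deltas": [{"tx":0,"ty":0,"tz":-0.015,"wx":0,"wy":0,"wz":0},{"tx":0,"ty":0,"tz":-0.015,"wx":0,"wy":0,"wz":0},{"tx":0,"ty":0,"tz":-0.015,"wx":0,"wy":0,"wz":0},{"tx":0,"ty":0,"tz":-0.015,"wx":0,"wy":0,"wz":0},{"tx":0,"ty":0,"tz":-0.009,"wx":0,"wy":0,"wz":0},{"tx":0,"ty":0,"tz":0,"wx":0,"wy":0,"wz":0},{"tx":0,"ty":0,"tz":0,"wx":0,"wy":0,"wz":0}]}}

```text
clock: 4.97
eef_pos: [0.4861, 0.0906, 0.0527]
ee_rot: [180.0, -0.0, 9.3]
ft_force: [0.6, -0.2, 1.1]
finger_gap: 0.0328
finger_force: 0.0
```

Run:
```python
from h import *
from plant import ctrl
st(4)
c=ctrl.camera("side"); im=c["image"][110:200,250:390]
w=ctrl.camera("wrist")["image"][120:300,200:420]
a=cv2.resize(im,(700,450),interpolation=cv2.INTER_CUBIC)
cv2.imwrite("pics/w4.png",cv2.resize(w,None,fx=3,fy=3,interpolation=cv2.INTER_CUBIC))
```

```text
5.125 [0.4862 0.0905 0.0529] [ 1.7999e+02 -7.0000e-02  9.2700e+00] gap 0.032480984219164497 0.0
f [ 0.11 -0.32  0.68 -0.01  0.02 -0.02] sd [0.27 0.34 0.64 0.02 0.02 0.02] rackx -0.3339543728445119
```

View pics/w4.png

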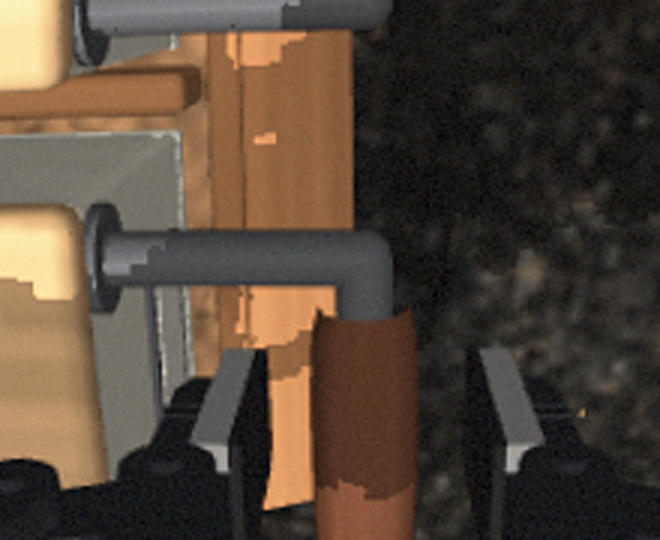

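The near grip (about 365 px) sits centred between the pads (268 and 470 px). I'll close on it.

>>> {"fn": "move_arm", "kwargs": {"deltas": [{"tx":0,"ty":0,"tz":0,"wx":0,"wy":0,"wz":0},{"tx":0,"ty":0,"tz":0,"wx":0,"wy":0,"wz":0},{"tx":0,"ty":0,"tz":0,"wx":0,"wy":0,"wz":0},{"tx":0,"ty":0,"tz":0,"wx":0,"wy":0,"wz":0},{"tx":0,"ty":0,"tz":0,"wx":0,"wy":0,"wz":0}], "gripper": 0, "force": 40}}

```text
clock: 5.85
eef_pos: [0.4859, 0.0902, 0.0525]
ee_rot: [180.0, -0.0, 9.3]
ft_force: [-0.4, -1.7, 3.1]
finger_gap: 0.0148
finger_force: 39.1
```

```bash
python3 -c "
from h import *
st(8)"
```

```text
6.2 [0.4859 0.0902 0.0525] [ 1.7998e+02 -1.0000e-02  9.2700e+00] gap 0.014649633031951974 39.151663184165955
f [-0.41 -1.31  4.14 -0.3   0.07  0.03] sd [0.56 0.5  0.48 0.04 0.03 0.02] rackx -1.225390593383427
```

>>> {"fn": "move_arm", "kwargs": {"deltas": [{"tx":0,"ty":0.0002,"tz":0.0025,"wx":0,"wy":0,"wz":0},{"tx":-0.0001,"ty":0.0007,"tz":0.0025,"wx":0,"wy":0,"wz":0},{"tx":-0.0002,"ty":0.001,"tz":0.0025,"wx":0,"wy":0,"wz":0},{"tx":-0.0002,"ty":0.0012,"tz":0.0025,"wx":0,"wy":0,"wz":0},{"tx":-0.0002,"ty":0.0012,"tz":0.0025,"wx":0,"wy":0,"wz":0},{"tx":-0.0002,"ty":0.0012,"tz":0.0025,"wx":0,"wy":0,"wz":0},{"tx":-0.0002,"ty":0.0012,"tz":0.0025,"wx":0,"wy":0,"wz":0},{"tx":-0.0002,"ty":0.0012,"tz":0.0025,"wx":0,"wy":0,"wz":0},{"tx":0,"ty":0,"tz":0,"wx":0,"wy":0,"wz":0},{"tx":0,"ty":0,"tz":0,"wx":0,"wy":0,"wz":0},{"tx":0,"ty":0,"tz":0,"wx":0,"wy":0,"wz":0},{"tx":0,"ty":0,"tz":0,"wx":0,"wy":0,"wz":0}]}}

```text
clock: 7.7
eef_pos: [0.4844, 0.0982, 0.0723]
ee_rot: [180.0, 0.0, 9.3]
ft_force: [0.6, -0.5, -0.9]
finger_gap: 0.0145
finger_force: 39.0
```

```bash
python3 -c "
from h import *
st(14)"
```

```text
8.35 [0.4844 0.0982 0.0723] [179.99   0.     9.27] gap 0.014748619831300967 38.96475970745087
f [ 0.09  0.09 -0.88  0.   -0.01 -0.  ] sd [0.44 0.46 0.4  0.03 0.02 0.03] rackx 0.07371048060113412
```

Upward force 0.9 N gives about 2.3 N weight, so the near bin is empty. I'll draw it out.

>>> {"fn": "move_arm", "kwargs": {"deltas": [{"tx":0.0008,"ty":-0.005,"tz":0,"wx":0,"wy":0,"wz":0},{"tx":0.0013,"ty":-0.008,"tz":0,"wx":0,"wy":0,"wz":0},{"tx":0.0016,"ty":-0.0099,"tz":0,"wx":0,"wy":0,"wz":0},{"tx":0.0016,"ty":-0.0099,"tz":0,"wx":0,"wy":0,"wz":0},{"tx":0.0016,"ty":-0.0099,"tz":0,"wx":0,"wy":0,"wz":0},{"tx":0.0016,"ty":-0.0099,"tz":0,"wx":0,"wy":0,"wz":0},{"tx":0.0016,"ty":-0.0099,"tz":0,"wx":0,"wy":0,"wz":0},{"tx":0.0016,"ty":-0.0099,"tz":0,"wx":0,"wy":0,"wz":0},{"tx":0.0016,"ty":-0.0099,"tz":0,"wx":0,"wy":0,"wz":0},{"tx":0.0016,"ty":-0.0099,"tz":0,"wx":0,"wy":0,"wz":0},{"tx":0.0016,"ty":-0.0099,"tz":0,"wx":0,"wy":0,"wz":0},{"tx":0.0016,"ty":-0.0099,"tz":0,"wx":0,"wy":0,"wz":0},{"tx":0.0016,"ty":-0.0099,"tz":0,"wx":0,"wy":0,"wz":0},{"tx":0.0016,"ty":-0.0099,"tz":0,"wx":0,"wy":0,"wz":0},{"tx":0.0016,"ty":-0.0099,"tz":0,"wx":0,"wy":0,"wz":0},{"tx":0.0016,"ty":-0.0099,"tz":0,"wx":0,"wy":0,"wz":0},{"tx":0.0016,"ty":-0.0099,"tz":0,"wx":0,"wy":0,"wz":0},{"tx":0.0016,"ty":-0.0099,"tz":0,"wx":0,"wy":0,"wz":0},{"tx":0.0008,"ty":-0.005,"tz":0,"wx":0,"wy":0,"wz":0},{"tx":0,"ty":0,"tz":0,"wx":0,"wy":0,"wz":0}]}}

```text
clock: 10.85
eef_pos: [0.5131, -0.0789, 0.0724]
ee_rot: [180.0, -0.0, 9.2]
ft_force: [0.1, -0.8, 0.2]
finger_gap: 0.0148
finger_force: 39.5
```

Run:
```python
from h import *
from plant import ctrl
st(4)
c=ctrl.camera("side"); cv2.imwrite("pics/s5.png",cv2.resize(c["image"][100:260,220:420],None,fx=3,fy=3,interpolation=cv2.INTER_CUBIC))
```

```text
11.0 [ 0.5131 -0.078   0.0725] [ 1.7998e+02 -2.0000e-02  9.2900e+00] gap 0.014644809939200323 39.455004930496216
f [-0.28 -0.73 -0.11 -0.17 -0.03 -0.01] sd [0.26 0.35 0.25 0.03 0.02 0.03] rackx -0.672444213616895
```

View pics/s5.png

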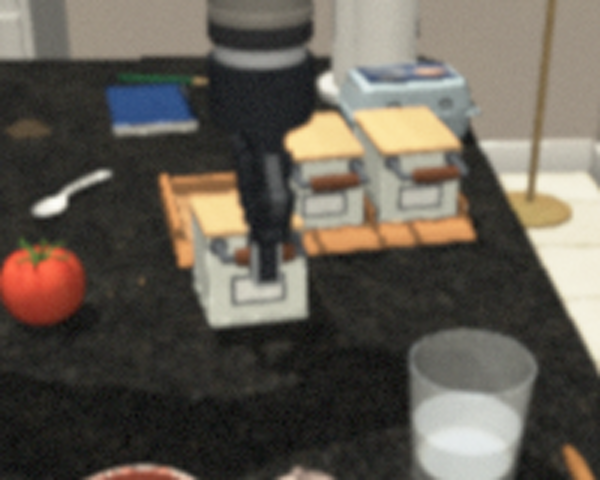

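The near bin hangs tipped well clear in front of the rack (crop about (250,270)), with the rack front at about y 250. I'll lower and release it.

>>> {"fn": "move_arm", "kwargs": {"deltas": [{"tx":0.0002,"ty":-0.0014,"tz":-0.0032,"wx":0,"wy":0,"wz":0},{"tx":0.0002,"ty":-0.0014,"tz":-0.0032,"wx":0,"wy":0,"wz":0},{"tx":0.0002,"ty":-0.0014,"tz":-0.0032,"wx":0,"wy":0,"wz":0},{"tx":0.0002,"ty":-0.0014,"tz":-0.0032,"wx":0,"wy":0,"wz":0},{"tx":0.0002,"ty":-0.0014,"tz":-0.0032,"wx":0,"wy":0,"wz":0},{"tx":0.0002,"ty":-0.0014,"tz":-0.0032,"wx":0,"wy":0,"wz":0},{"tx":0.0002,"ty":-0.0014,"tz":-0.0032,"wx":0,"wy":0,"wz":0},{"tx":0.0002,"ty":-0.0014,"tz":-0.0032,"wx":0,"wy":0,"wz":0},{"tx":0,"ty":0,"tz":0,"wx":0,"wy":0,"wz":0},{"tx":0,"ty":0,"tz":0,"wx":0,"wy":0,"wz":0}]}}

```text
clock: 12.3
eef_pos: [0.5145, -0.0892, 0.0468]
ee_rot: [180.0, -0.0, 9.3]
ft_force: [0.4, -0.7, 0.1]
finger_gap: 0.0142
finger_force: 39.5
```

>>> {"fn": "move_arm", "kwargs": {"deltas": [{"tx":0,"ty":0,"tz":0,"wx":0,"wy":0,"wz":0},{"tx":0,"ty":0,"tz":0,"wx":0,"wy":0,"wz":0},{"tx":0,"ty":0,"tz":0,"wx":0,"wy":0,"wz":0},{"tx":0,"ty":0,"tz":0.01,"wx":0,"wy":0,"wz":0},{"tx":0,"ty":0,"tz":0.02,"wx":0,"wy":0,"wz":0},{"tx":0,"ty":0,"tz":0.025,"wx":0,"wy":0,"wz":0},{"tx":0,"ty":0,"tz":0.02,"wx":0,"wy":0,"wz":0},{"tx":0,"ty":0,"tz":0,"wx":0,"wy":0,"wz":0}], "gripper": 38}}

```text
clock: 13.3
eef_pos: [0.516, -0.0894, 0.1237]
ee_rot: [179.9, -0.2, 9.3]
ft_force: [-0.2, 0.7, -0.4]
finger_gap: 0.0322
finger_force: 0.0
```

Run:
```python
from h import *
from plant import ctrl
st(3)
c=ctrl.camera("side"); W=cloud(c)
lid=((W[...,2]>.07)&(W[...,2]<.095)&(W[...,0]>.42)&(W[...,0]<.72)&(W[...,1]>-.1)&(W[...,1]<.3)).astype(np.uint8)
# lid by colour: wooden, bright
hsv=cv2.cvtColor(c["image"],cv2.COLOR_BGR2HSV); lid&=((hsv[...,2]>150)&(hsv[...,1]>60)).astype(np.uint8)
k,L,s,ce=cv2.connectedComponentsWithStats(lid)
for i in range(1,k):
    if s[i,4]>80:
        p=W[L==i]; print(ce[i],s[i,4],np.median(p[:,2]),p[:,2].min(),p[:,2].max(),cv2.minAreaRect(p[:,:2].astype(np.float32)*1000))
```

```text
13.4 [ 0.5142 -0.0893  0.1216] [1.7998e+02 1.0000e-02 9.2700e+00] gap 0.03271203820631989 0.0
f [ 0.21  0.51 -0.17 -0.01  0.02 -0.02] sd [0.46 0.4  0.23 0.03 0.02 0.03] rackx 0.47366691685962903
[354.8108747  143.33096927] 423 0.08753672805752238 0.07645805308866362 0.08985065155522225 ((657.951171875, 210.7919921875), (78.7708740234375, 114.7115249633789), 8.815478324890137)
[328.5        145.71678322] 286 0.0876365685151023 0.07907348046460355 0.0897376427573423 ((573.4713134765625, 197.44003295898438), (64.14479064941406, 113.04546356201172), 6.637973308563232)
[299.77355072 177.76268116] 552 0.08136381628243006 0.07060338850865135 0.08336933355972916 ((498.6829528808594, 2.395488739013672), (79.1806411743164, 115.33283996582031), 10.092508316040039)
```

Near bin stands on the worktop, about 181 mm out and flat. On to the middle handle.

>>> {"fn": "move_arm", "kwargs": {"deltas": [{"tx":0.003,"ty":0.008,"tz":0,"wx":0,"wy":0,"wz":0},{"tx":0.009,"ty":0.03,"tz":0,"wx":0,"wy":0,"wz":0},{"tx":0.013,"ty":0.04,"tz":0,"wx":0,"wy":0,"wz":0},{"tx":0.013,"ty":0.04,"tz":0,"wx":0,"wy":0,"wz":0},{"tx":0.013,"ty":0.04,"tz":0,"wx":0,"wy":0,"wz":0},{"tx":0.009,"ty":0.028,"tz":0,"wx":0,"wy":0,"wz":0},{"tx":0.0045,"ty":0.0095,"tz":0,"wx":0,"wy":0,"wz":0},{"tx":0,"ty":0,"tz":0,"wx":0,"wy":0,"wz":0},{"tx":0,"ty":0,"tz":0,"wx":0,"wy":0,"wz":0},{"tx":0,"ty":0,"tz":0,"wx":0,"wy":0,"wz":0}]}}

```text
clock: 14.7
eef_pos: [0.5788, 0.1045, 0.1216]
ee_rot: [179.9, 0.0, 9.1]
ft_force: [-0.5, 0.0, -0.6]
finger_gap: 0.0321
finger_force: 0.0
```

Run:
```python
from h import *
from plant import ctrl
c=ctrl.camera("wrist"); np.savez("w5.npz",**c)
cv2.imwrite("pics/w5.png",cv2.resize(c["image"][60:300,180:440],None,fx=2.5,fy=2.5,interpolation=cv2.INTER_CUBIC))
st(3)
```

```text
14.85 [0.5789 0.1053 0.1218] [1.7997e+02 1.0000e-02 9.2100e+00] gap 0.032399815031818414 0.0
f [ 0.03  0.06 -0.08 -0.01 -0.01  0.  ] sd [0.27 0.54 0.37 0.03 0.04 0.03] rackx 0.057560376180458825
```

View pics/w5.png

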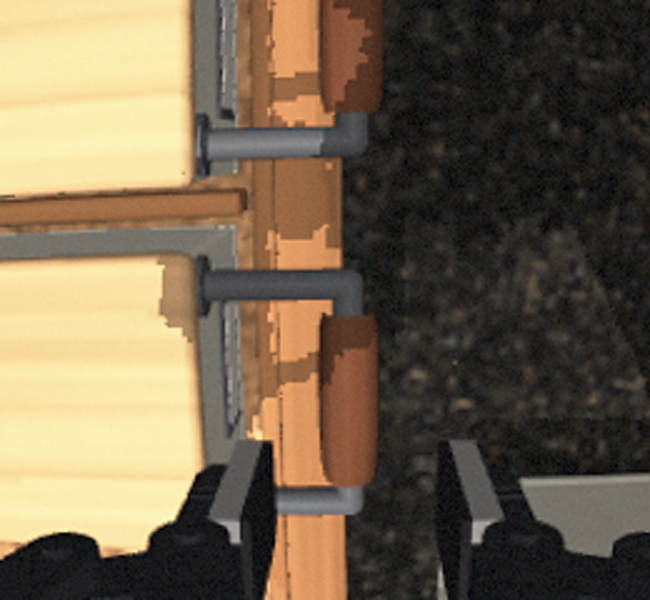

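The middle grip shows at crop (350,400), i.e. image pixel (320,220); fingertips at 272 and 438, centre 355.

```bash
python3 -c "
from h import *
c=np.load('w5.npz'); print(wpix(c,320,220,.072),wpix(c,180+352/2.5,60+50/2.5,.072))"
```

```text
[0.57764335 0.10634673 0.072     ] [0.66596124 0.11996828 0.072     ]
```

>>> {"fn": "move_arm", "kwargs": {"deltas": [{"tx":0,"ty":0.001,"tz":-0.015,"wx":0,"wy":0,"wz":0},{"tx":0,"ty":0,"tz":-0.015,"wx":0,"wy":0,"wz":0},{"tx":0,"ty":0,"tz":-0.015,"wx":0,"wy":0,"wz":0},{"tx":0,"ty":0,"tz":-0.015,"wx":0,"wy":0,"wz":0},{"tx":0,"ty":0,"tz":-0.009,"wx":0,"wy":0,"wz":0},{"tx":0,"ty":0,"tz":0,"wx":0,"wy":0,"wz":0},{"tx":0,"ty":0,"tz":0,"wx":0,"wy":0,"wz":0}]}}

```text
clock: 15.72
eef_pos: [0.5795, 0.1074, 0.0532]
ee_rot: [180.0, -0.1, 9.3]
ft_force: [0.6, 0.8, 0.1]
finger_gap: 0.0326
finger_force: 0.0
```

>>> {"fn": "move_arm", "kwargs": {"deltas": [{"tx":0,"ty":0,"tz":0,"wx":0,"wy":0,"wz":0},{"tx":0,"ty":0,"tz":0,"wx":0,"wy":0,"wz":0},{"tx":0,"ty":0,"tz":0,"wx":0,"wy":0,"wz":0},{"tx":0,"ty":0,"tz":0,"wx":0,"wy":0,"wz":0},{"tx":0,"ty":0,"tz":0,"wx":0,"wy":0,"wz":0}], "gripper": 0}}

```text
clock: 16.35
eef_pos: [0.5796, 0.1069, 0.0532]
ee_rot: [180.0, -0.1, 9.3]
ft_force: [-0.3, -2.2, 3.8]
finger_gap: 0.015
finger_force: 39.1
```

>>> {"fn": "move_arm", "kwargs": {"deltas": [{"tx":0,"ty":0.0002,"tz":0.0025,"wx":0,"wy":0,"wz":0},{"tx":-0.0001,"ty":0.0007,"tz":0.0025,"wx":0,"wy":0,"wz":0},{"tx":-0.0002,"ty":0.001,"tz":0.0025,"wx":0,"wy":0,"wz":0},{"tx":-0.0002,"ty":0.0012,"tz":0.0025,"wx":0,"wy":0,"wz":0},{"tx":-0.0002,"ty":0.0012,"tz":0.0025,"wx":0,"wy":0,"wz":0},{"tx":-0.0002,"ty":0.0012,"tz":0.0025,"wx":0,"wy":0,"wz":0},{"tx":-0.0002,"ty":0.0012,"tz":0.0025,"wx":0,"wy":0,"wz":0},{"tx":-0.0002,"ty":0.0012,"tz":0.0025,"wx":0,"wy":0,"wz":0},{"tx":0,"ty":0,"tz":0,"wx":0,"wy":0,"wz":0},{"tx":0,"ty":0,"tz":0,"wx":0,"wy":0,"wz":0},{"tx":0,"ty":0,"tz":0,"wx":0,"wy":0,"wz":0},{"tx":0,"ty":0,"tz":0,"wx":0,"wy":0,"wz":0}]}}

```text
clock: 17.85
eef_pos: [0.5777, 0.115, 0.0727]
ee_rot: [180.0, 0.0, 9.3]
ft_force: [-0.4, 0.4, -0.2]
finger_gap: 0.0148
finger_force: 38.9
```

```bash
python3 -c "
from h import *
st(14)"
```

```text
18.5 [0.5777 0.1151 0.0728] [179.99  -0.     9.27] gap 0.014488277720579305 38.954644203186035
f [-0.02 -0.   -0.7   0.03 -0.    0.  ] sd [0.61 0.54 0.58 0.03 0.03 0.03] rackx 0.0013887999500961118
```

Upward force 0.7 N gives about 1.8 N weight, so the middle bin is empty too. I'll draw it out.

>>> {"fn": "move_arm", "kwargs": {"deltas": [{"tx":0.0008,"ty":-0.005,"tz":0,"wx":0,"wy":0,"wz":0},{"tx":0.0013,"ty":-0.008,"tz":0,"wx":0,"wy":0,"wz":0},{"tx":0.0016,"ty":-0.0099,"tz":0,"wx":0,"wy":0,"wz":0},{"tx":0.0016,"ty":-0.0099,"tz":0,"wx":0,"wy":0,"wz":0},{"tx":0.0016,"ty":-0.0099,"tz":0,"wx":0,"wy":0,"wz":0},{"tx":0.0016,"ty":-0.0099,"tz":0,"wx":0,"wy":0,"wz":0},{"tx":0.0016,"ty":-0.0099,"tz":0,"wx":0,"wy":0,"wz":0},{"tx":0.0016,"ty":-0.0099,"tz":0,"wx":0,"wy":0,"wz":0},{"tx":0.0016,"ty":-0.0099,"tz":0,"wx":0,"wy":0,"wz":0},{"tx":0.0016,"ty":-0.0099,"tz":0,"wx":0,"wy":0,"wz":0},{"tx":0.0016,"ty":-0.0099,"tz":0,"wx":0,"wy":0,"wz":0},{"tx":0.0016,"ty":-0.0099,"tz":0,"wx":0,"wy":0,"wz":0},{"tx":0.0016,"ty":-0.0099,"tz":0,"wx":0,"wy":0,"wz":0},{"tx":0.0016,"ty":-0.0099,"tz":0,"wx":0,"wy":0,"wz":0},{"tx":0.0016,"ty":-0.0099,"tz":0,"wx":0,"wy":0,"wz":0},{"tx":0.0016,"ty":-0.0099,"tz":0,"wx":0,"wy":0,"wz":0},{"tx":0.0016,"ty":-0.0099,"tz":0,"wx":0,"wy":0,"wz":0},{"tx":0.0016,"ty":-0.0099,"tz":0,"wx":0,"wy":0,"wz":0},{"tx":0.0008,"ty":-0.005,"tz":0,"wx":0,"wy":0,"wz":0},{"tx":0,"ty":0,"tz":0,"wx":0,"wy":0,"wz":0}]}}

```text
clock: 21.0
eef_pos: [0.6063, -0.0622, 0.0728]
ee_rot: [180.0, -0.0, 9.2]
ft_force: [-0.2, -0.6, -0.5]
finger_gap: 0.0143
finger_force: 39.4
```

>>> {"fn": "move_arm", "kwargs": {"deltas": [{"tx":0.0002,"ty":-0.0014,"tz":-0.0032,"wx":0,"wy":0,"wz":0},{"tx":0.0002,"ty":-0.0014,"tz":-0.0032,"wx":0,"wy":0,"wz":0},{"tx":0.0002,"ty":-0.0014,"tz":-0.0032,"wx":0,"wy":0,"wz":0},{"tx":0.0002,"ty":-0.0014,"tz":-0.0032,"wx":0,"wy":0,"wz":0},{"tx":0.0002,"ty":-0.0014,"tz":-0.0032,"wx":0,"wy":0,"wz":0},{"tx":0.0002,"ty":-0.0014,"tz":-0.0032,"wx":0,"wy":0,"wz":0},{"tx":0.0002,"ty":-0.0014,"tz":-0.0032,"wx":0,"wy":0,"wz":0},{"tx":0.0002,"ty":-0.0014,"tz":-0.0032,"wx":0,"wy":0,"wz":0},{"tx":0,"ty":0,"tz":0,"wx":0,"wy":0,"wz":0},{"tx":0,"ty":0,"tz":0,"wx":0,"wy":0,"wz":0}]}}

```text
clock: 22.25
eef_pos: [0.6078, -0.0724, 0.0475]
ee_rot: [180.0, -0.0, 9.3]
ft_force: [-0.3, -0.9, 3.3]
finger_gap: 0.0146
finger_force: 39.7
```

>>> {"fn": "move_arm", "kwargs": {"deltas": [{"tx":0,"ty":0,"tz":0,"wx":0,"wy":0,"wz":0},{"tx":0,"ty":0,"tz":0,"wx":0,"wy":0,"wz":0},{"tx":0,"ty":0,"tz":0,"wx":0,"wy":0,"wz":0},{"tx":0,"ty":0,"tz":0.01,"wx":0,"wy":0,"wz":0},{"tx":0,"ty":0,"tz":0.02,"wx":0,"wy":0,"wz":0},{"tx":0,"ty":0,"tz":0.025,"wx":0,"wy":0,"wz":0},{"tx":0,"ty":0,"tz":0.02,"wx":0,"wy":0,"wz":0},{"tx":0,"ty":0,"tz":0,"wx":0,"wy":0,"wz":0}], "gripper": 38}}

```text
clock: 23.25
eef_pos: [0.6095, -0.0725, 0.1248]
ee_rot: [179.9, -0.3, 9.3]
ft_force: [-0.1, 0.2, 0.2]
finger_gap: 0.0325
finger_force: 0.0
```

```bash
cat > lids.py <<'E'
from h import *
from plant import ctrl
st(3)
c=ctrl.camera("side"); W=cloud(c)
lid=((W[...,2]>.07)&(W[...,2]<.095)&(W[...,0]>.42)&(W[...,0]<.75)&(W[...,1]>-.1)&(W[...,1]<.3)).astype(np.uint8)
hsv=cv2.cvtColor(c["image"],cv2.COLOR_BGR2HSV); lid&=((hsv[...,2]>150)&(hsv[...,1]>60)).astype(np.uint8)
k,L,s,ce=cv2.connectedComponentsWithStats(lid)
for i in range(1,k):
    if s[i,4]>80:
        p=W[L==i]; print(ce[i],s[i,4],np.median(p[:,2]),p[:,2].min(),p[:,2].max(),cv2.minAreaRect(p[:,:2].astype(np.float32)*1000))
E
python3 lids.py
```

```text
23.35 [ 0.6075 -0.0727  0.1221] [1.7998e+02 2.0000e-02 9.2700e+00] gap 0.032487218212123276 0.0
f [-0.01  0.3   0.11 -0.01 -0.02 -0.  ] sd [0.11 0.12 0.1  0.04 0.01 0.02] rackx 0.30158063519207184
[336.95344828 173.45517241] 580 0.08138205110541226 0.07072037087844603 0.08326688274568604 ((592.4644775390625, 17.30438232421875), (79.2347183227539, 113.19349670410156), 9.217771530151367)
[301.89495798 176.34453782] 714 0.08149611944024054 0.07032257992087937 0.08367920151310344 ((498.8173828125, 2.2939910888671875), (79.40931701660156, 117.23162078857422), 9.82484245300293)
```

Middle bin stands flat, 180 mm out. On to the far one.

>>> {"fn": "move_arm", "kwargs": {"deltas": [{"tx":0.003,"ty":0.008,"tz":0,"wx":0,"wy":0,"wz":0},{"tx":0.01,"ty":0.03,"tz":0,"wx":0,"wy":0,"wz":0},{"tx":0.013,"ty":0.039,"tz":0,"wx":0,"wy":0,"wz":0},{"tx":0.013,"ty":0.039,"tz":0,"wx":0,"wy":0,"wz":0},{"tx":0.013,"ty":0.039,"tz":0,"wx":0,"wy":0,"wz":0},{"tx":0.009,"ty":0.028,"tz":0,"wx":0,"wy":0,"wz":0},{"tx":0.0045,"ty":0.0102,"tz":0,"wx":0,"wy":0,"wz":0},{"tx":0,"ty":0,"tz":0,"wx":0,"wy":0,"wz":0},{"tx":0,"ty":0,"tz":0,"wx":0,"wy":0,"wz":0},{"tx":0,"ty":0,"tz":0,"wx":0,"wy":0,"wz":0}]}}

```text
clock: 24.65
eef_pos: [0.6733, 0.1187, 0.1221]
ee_rot: [179.9, 0.0, 9.1]
ft_force: [0.1, 0.4, 0.5]
finger_gap: 0.0325
finger_force: 0.0
```

Run:
```python
from h import *
from plant import ctrl
c=ctrl.camera("wrist"); np.savez("w6.npz",**c)
cv2.imwrite("pics/w6.png",cv2.resize(c["image"][60:300,180:440],None,fx=2.5,fy=2.5,interpolation=cv2.INTER_CUBIC))
st(3)
```

```text
24.8 [0.6733 0.1197 0.1222] [179.97   0.     9.21] gap 0.03234609345491046 0.0
f [ 0.24 -0.08 -0.32 -0.01 -0.03 -0.01] sd [0.32 0.46 0.27 0.03 0.04 0.  ] rackx -0.11499340963810573
```

View pics/w6.png

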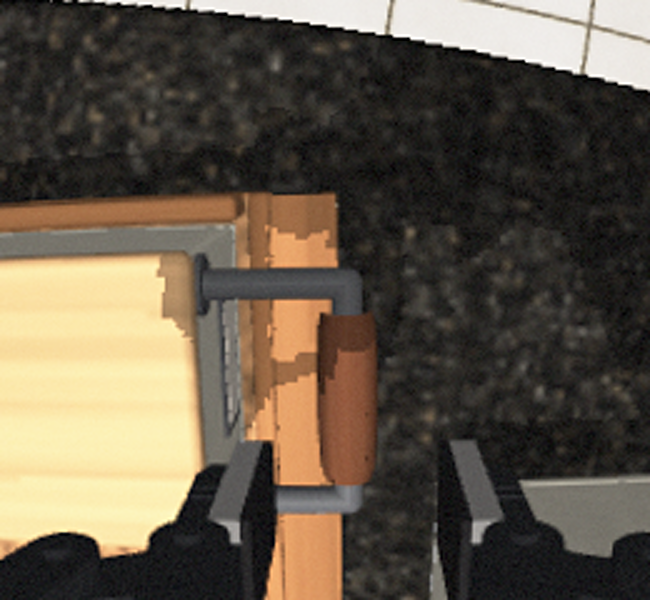

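The far grip shows at crop (348,400), almost exactly as the middle one did, so the same descent applies.

>>> {"fn": "move_arm", "kwargs": {"deltas": [{"tx":0,"ty":0.001,"tz":-0.015,"wx":0,"wy":0,"wz":0},{"tx":0,"ty":0,"tz":-0.015,"wx":0,"wy":0,"wz":0},{"tx":0,"ty":0,"tz":-0.015,"wx":0,"wy":0,"wz":0},{"tx":0,"ty":0,"tz":-0.015,"wx":0,"wy":0,"wz":0},{"tx":0,"ty":0,"tz":-0.009,"wx":0,"wy":0,"wz":0},{"tx":0,"ty":0,"tz":0,"wx":0,"wy":0,"wz":0},{"tx":0,"ty":0,"tz":0,"wx":0,"wy":0,"wz":0}]}}

```text
clock: 25.68
eef_pos: [0.6738, 0.1219, 0.0536]
ee_rot: [-180.0, -0.1, 9.3]
ft_force: [-0.3, -0.4, 0.6]
finger_gap: 0.0324
finger_force: 0.0
```

>>> {"fn": "move_arm", "kwargs": {"deltas": [{"tx":0,"ty":0,"tz":0,"wx":0,"wy":0,"wz":0},{"tx":0,"ty":0,"tz":0,"wx":0,"wy":0,"wz":0},{"tx":0,"ty":0,"tz":0,"wx":0,"wy":0,"wz":0},{"tx":0,"ty":0,"tz":0,"wx":0,"wy":0,"wz":0},{"tx":0,"ty":0,"tz":0,"wx":0,"wy":0,"wz":0}], "gripper": 0}}

```text
clock: 26.3
eef_pos: [0.6739, 0.1216, 0.0539]
ee_rot: [180.0, -0.1, 9.3]
ft_force: [-1.2, -0.9, 5.8]
finger_gap: 0.0142
finger_force: 39.3
```

>>> {"fn": "move_arm", "kwargs": {"deltas": [{"tx":0,"ty":0.0002,"tz":0.0025,"wx":0,"wy":0,"wz":0},{"tx":-0.0001,"ty":0.0007,"tz":0.0025,"wx":0,"wy":0,"wz":0},{"tx":-0.0002,"ty":0.001,"tz":0.0025,"wx":0,"wy":0,"wz":0},{"tx":-0.0002,"ty":0.0012,"tz":0.0025,"wx":0,"wy":0,"wz":0},{"tx":-0.0002,"ty":0.0012,"tz":0.0025,"wx":0,"wy":0,"wz":0},{"tx":-0.0002,"ty":0.0012,"tz":0.0025,"wx":0,"wy":0,"wz":0},{"tx":-0.0002,"ty":0.0012,"tz":0.0025,"wx":0,"wy":0,"wz":0},{"tx":-0.0002,"ty":0.0012,"tz":0.0025,"wx":0,"wy":0,"wz":0},{"tx":0,"ty":0,"tz":0,"wx":0,"wy":0,"wz":0},{"tx":0,"ty":0,"tz":0,"wx":0,"wy":0,"wz":0},{"tx":0,"ty":0,"tz":0,"wx":0,"wy":0,"wz":0},{"tx":0,"ty":0,"tz":0,"wx":0,"wy":0,"wz":0}]}}

```text
clock: 27.8
eef_pos: [0.6719, 0.1295, 0.073]
ee_rot: [180.0, 0.0, 9.3]
ft_force: [0.1, 1.7, -4.6]
finger_gap: 0.0145
finger_force: 39.0
```

```bash
python3 -c "
from h import *
st(14)"
```

```text
28.45 [0.672  0.1296 0.0731] [179.99   0.     9.28] gap 0.014634805090429954 38.976983428001404
f [-0.24  1.81 -4.2   0.39  0.07  0.03] sd [0.34 0.65 0.43 0.03 0.03 0.03] rackx 1.8234171992017782
```

Upward 4.2 N with 1.8 N outward pull gives about 8 N weight, so the far bin is full. I'll set it back by reversing the path.

>>> {"fn": "move_arm", "kwargs": {"deltas": [{"tx":0.0002,"ty":-0.0012,"tz":-0.0025,"wx":0,"wy":0,"wz":0},{"tx":0.0002,"ty":-0.0012,"tz":-0.0025,"wx":0,"wy":0,"wz":0},{"tx":0.0002,"ty":-0.0012,"tz":-0.0025,"wx":0,"wy":0,"wz":0},{"tx":0.0002,"ty":-0.0012,"tz":-0.0025,"wx":0,"wy":0,"wz":0},{"tx":0.0002,"ty":-0.0012,"tz":-0.0025,"wx":0,"wy":0,"wz":0},{"tx":0.0002,"ty":-0.001,"tz":-0.0025,"wx":0,"wy":0,"wz":0},{"tx":0.0001,"ty":-0.0007,"tz":-0.0025,"wx":0,"wy":0,"wz":0},{"tx":0,"ty":-0.0002,"tz":-0.0025,"wx":0,"wy":0,"wz":0},{"tx":0,"ty":0,"tz":0,"wx":0,"wy":0,"wz":0},{"tx":0,"ty":0,"tz":0,"wx":0,"wy":0,"wz":0}]}}

```text
clock: 29.7
eef_pos: [0.6739, 0.1201, 0.054]
ee_rot: [179.9, -0.0, 9.2]
ft_force: [-1.0, -4.4, 3.6]
finger_gap: 0.0146
finger_force: 39.8
```

>>> {"fn": "move_arm", "kwargs": {"deltas": [{"tx":0,"ty":0,"tz":0,"wx":0,"wy":0,"wz":0},{"tx":0,"ty":0,"tz":0,"wx":0,"wy":0,"wz":0},{"tx":0,"ty":0,"tz":0,"wx":0,"wy":0,"wz":0},{"tx":0,"ty":0,"tz":0.01,"wx":0,"wy":0,"wz":0},{"tx":0,"ty":0,"tz":0.02,"wx":0,"wy":0,"wz":0},{"tx":0,"ty":0,"tz":0.025,"wx":0,"wy":0,"wz":0},{"tx":0,"ty":0,"tz":0.04,"wx":0,"wy":0,"wz":0},{"tx":0,"ty":0,"tz":0.04,"wx":0,"wy":0,"wz":0},{"tx":0,"ty":0,"tz":0.02,"wx":0,"wy":0,"wz":0},{"tx":0,"ty":0,"tz":0,"wx":0,"wy":0,"wz":0}], "gripper": 38}}

```text
clock: 30.95
eef_pos: [0.6742, 0.1222, 0.2103]
ee_rot: [-180.0, -0.2, 9.3]
ft_force: [-0.6, 0.2, 0.1]
finger_gap: 0.0327
finger_force: 0.0
```

```bash
python3 lids.py
python3 - <<'E'
from plant import ctrl
import cv2
c=ctrl.camera("scene"); cv2.imwrite("pics/s9.png",cv2.resize(c["image"][150:330,110:410],None,fx=2.5,fy=2.5,interpolation=cv2.INTER_CUBIC))
E
```

```text
31.05 [0.6726 0.1213 0.2069] [1.7997e+02 1.2000e-01 9.2800e+00] gap 0.032488222949319835 0.0
f [-0.07 -0.22 -0.45 -0.01  0.01 -0.  ] sd [0.35 0.27 0.66 0.02 0.02 0.02] rackx -0.20246412040891318
[354.85952381 143.45      ] 420 0.0875718321223036 0.07667066353859413 0.0896173592691739 ((657.8379516601562, 209.00990295410156), (77.47286224365234, 112.67732238769531), 9.552184104919434)
[338.72944694 172.64424514] 669 0.08138052596347664 0.07035548037123097 0.08368240222490918 ((592.4647827148438, 17.62163543701172), (79.38788604736328, 113.53083801269531), 9.338922500610352)
[301.81623932 176.23931624] 702 0.08142603638854609 0.07078083077151728 0.08329267370414602 ((498.8317565917969, 1.1086273193359375), (78.57968139648438, 115.70756530761719), 9.31496810913086)
```

View pics/s9.png

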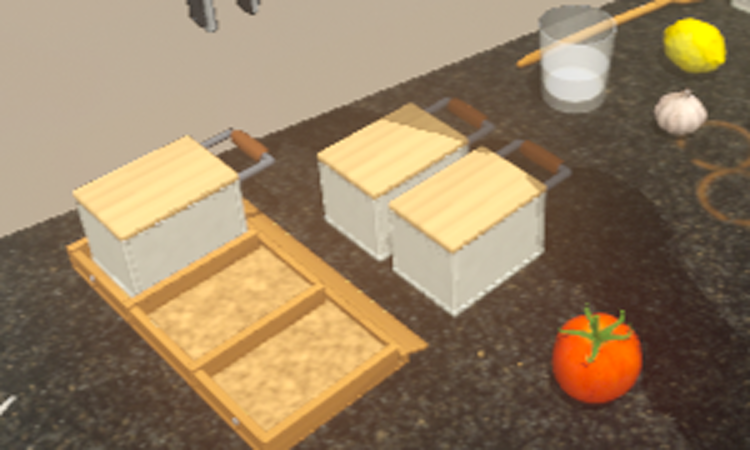

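The far bin sits flat in its bay (crop (160,190)) and the two empties stand clear in front of the rack at (390,160) and (470,210). Everything is in place.

```bash
python3 -c "
from plant import ctrl
print(ctrl.hand_in())"
```

```text
the job is handed in; nothing more can be done
None
```

I handed the job in: the near bin (about 2.3 N) and the middle bin (about 1.8 N) were empty and now stand on the worktop about 180 mm out, and the far bin (about 8 N) was full and is back at home; the hand-in returned no verdict.

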